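# Weigh a wood sample on the spring scale

### The arm

A 6-joint arm with a two-finger parallel gripper is mounted at the origin on the work surface. World frame = base frame: x ahead of the robot, y to its left, z up, the work surface at z = 0. Lengths are in m, angles in rad, forces in N, time in s.
With the tool pointing down it reaches from about 0.425 to 0.95 m from the base axis. Payload 3.5 kg.
Tool frame: the origin (TCP) lies midway between the tips of the shut fingers; the grasp point (between the pads) lies 19 mm behind it; z points along the fingers, y is the direction in which the jaws open and shut (so a half turn about z gives the same grasp; the last joint's range is limited). The gripper opens to 85 mm and grips with 20 to 120 N. Pads are 22 mm wide; open, the fingers measure 114 mm over their backs; the gripper's body (76 mm by 85 mm) begins 54 mm behind the grasp point. The pads swing forward as they close: fully open they stand 13 mm farther back than shut.
Start: joints at [1.116, 0.286, 1.577, -0, 1.279, -0.15], TCP at [0.203, 0.644, 0.231] pointing down, gripper open.
Joint ranges: [-2.77, 2.77], [-0.9, 2.22], [0.21, 2.48], [-1.53, 4.67], [0.24, 2.81], [-2.84, 2.84]. Speed limits (rad/s): [2.79, 2.79, 3.14, 3.14, 3.14, 3.14].

### API

Orientations are given as a unit quaternion [x, y, z, w].
In Python, from plant import * gives the robot as it stands.
- The arm moves only by the shell command python3 -m jog 'ROWS' [FORCE]. ROWS is a JSON object of lists of equal length, an entry for each row: "travel": the shift along the world's x, y, z in mm, a list of three; "dr": the turn, a rotation vector about the world's x, y, z in degrees, a list of three; "jaw": the closure in counts, from 0 (fully open) to 255 (shut). In form: {"travel": [[x, y, z], ...], "dr": [[wx, wy, wz], ...], "jaw": [jaw, ...]}. A call has 1 to 5 rows; each row shifts and turns the commanded pose from where the row before left it; what a row does not reach is not made up. A row lasts 1/12 s, in which the tool goes at most 41.7 mm and 7.16 degrees, less where a joint would pass 70% of its speed; a pose out of reach is approached as far as the arm can. A call is refused whole if a number of a shift passes 41.7 or a number of a turn 7.16, either way. A call with a gripper value outside its range is refused whole. The fingers move at their own pace and stop on an object; FORCE is the grip in N (left out, the last holds). Time passes only in rows, so rows that do not move let the fingers close. It gives the time, the measured TCP pose, the force and the opening at its end, in the units of the state.
- get_state(): the state, without advancing time (a new reading comes with each control period).
- read_camera(name): name is "scene" or "top" or "wrist"; returns the picture (384x512x3 uint8, red, green, blue); there is no depth.
- camera_info(name): a dict with "K" (3x3 intrinsics, pixels), "k1" (the pictures are not rectified: a ray, as slopes to the right and down, at radius r is drawn at 1 + k1 r^2 times it, then the intrinsics apply), "R" (3x3) and "t" (3): a world point X has camera coordinates R X + t; the wrist camera has in their place "mount" (4x4, takes a point from camera to tool coordinates, whose origin is the TCP and whose axes are the flange's). Camera axes: x right, y down, z forward; pixel columns grow to the right and rows downward; lengths in m; the calibration is good to about 2 mm. A picture is of the moment at which its call begins: read the wrist's pose just before it. camera_info takes no time and is no camera call.
- sign_off(): hands the job in, once; it reports no verdict.
The state is a dict: "time": time; "qpos": joint angles; "dq": joint speeds; "joint_efforts": joint torques, N m; "eef_pos": TCP position; "tcp_rot": TCP orientation; "contact_force": force on the tool from outside, world axes, zero at the start; "wrist_torque": the same for the moment, N m; "opening": opening from 0.0 (shut) to 1.0 (fully open).
Only numpy, scipy, OpenCV 4.12 (cv2) and the standard library are available. Lean on these libraries where they do the work, as an engineer would, in place of code of your own. Each camera call takes 0.05 s, during which the arm holds its last target. There are 200 camera calls.

### The job

Hang the board-shaped wood sample by its wire bail on the hook of the spring scale, easing its weight on gently so that the hook neither drops nor springs up when you let go, without forcing the hook or pulling the scale down to its stop. When it hangs free and still, press the round push button on the data logger to record the weight, then leave the sample hanging. Do not disturb the other specimens.

Things in the scene. Friction and masses are not known exactly. Their poses are not given: they have to be found in the camera images.
- sample_mid (a point): Centre of the loose wood sample: a light board 210 mm long (its x), 36 mm thick (y), 50 mm high (z), dark bark strip along its top, standing on its long edge; the point is half-way up. Its weight varies, 1.9 to 5.2 N, centred at mid-length, under the wire bail. Hold it nearer one end: 75 mm from the middle leaves room between gripper and scale.
- bail_top (a point): Peak of the sample's bail (wire's centre line), 71 mm above sample_mid, 46 mm over the board's top. Steel wire 5 mm thick in the board's cross plane (y-z): two upright legs, 41 mm apart between centre lines, against the board's sides, rising 28 mm over its top, then sloping about 41 degrees to the peak. One looks through it along the board's length.
- hook_seat (a point): Where the bail's peak rests in the hook; moves with the hook, unloaded 230 mm above the table. z is up; x points from the hook's open mouth to its shank (away from the robot, turned up to 0.25 rad). Wire 6 mm, in the x-z plane. Shank 14 mm to +x of the seat, bending back over it 33 to 50 mm up. Bring the bail over the tip along +x, peak 15 to 25 mm above the seat, then lower it in.
- hook_tip (a point): Middle of the rounded end of the hook's upturned free tip: 17 mm to -x of hook_seat and 6 mm higher (its top 9 mm higher). Moves with the hook.
- stand: The scale's fixed stand; origin at the foot of its post (16 mm round, 430 mm tall, on a 150 x 170 x 16 mm base). The hook hangs 160 mm to its -x. Over the hook is the scale's upright tube, 32 mm across, from 287 to 402 mm above the table, held by a 12 mm bar running back to the post at 405 mm.
- scale (a joint): How far the hook is pulled down, m: 0 unloaded (against its upper stop), 0.08 at the lower stop. Spring 75 N/m: it starts to move at 0.1 N and sinks 13 mm for each further 1 N, lightly damped. The heaviest sample pulls it to about 0.067. Do not pull it past 0.075 or force the hook with over 15 N.
- record_top (a point): Centre of the top of the round white push button, 28 mm across, on the near half of a grey data logger box (120 x 85 x 30 mm) fixed on the table. It is pressed straight down.
- record (a joint): Travel of that button, m: 0 up, 0.006 fully down; springs back. Fully down takes 4 N; it records at 0.004.
- branch: Bystander: white-barked branch section 130 mm long, 54 mm across, lying along its x axis on a small flat foot; origin at the centre of its underside.
- seed_box: Bystander: clear open box of brown seeds, 90 x 75 x 55 mm; origin at the centre of its underside.
Not all that is in view belongs to the job. There is more than one size of the part that bears record_top; the job needs the largest.

How it is judged:
On the way, in this order (a step that is already met when the one before it is completed fails the run):
1. the sample hangs by its bail in the hook, let go and still, its whole weight on the scale (distance between bail_top and hook_seat below 0.01 m and value of joint scale above 0.012 m and angle between sample_mid's own z axis and vertical below 0.2 rad and velocity of joint scale between -0.008 and 0.008 m/s and linear speed of sample below 0.03 m/s and angular speed of sample below 0.4 rad/s and contact force between each of the arm, the fingers and sample below 0.05 N), for 0.4 s.
2. the record button is pressed (4 mm) while the sample hangs still (value of joint record above 0.004 m and distance between bail_top and hook_seat below 0.01 m and value of joint scale above 0.012 m and angle between sample_mid's own z axis and vertical below 0.2 rad and velocity of joint scale between -0.008 and 0.008 m/s and linear speed of sample below 0.03 m/s and angular speed of sample below 0.4 rad/s), for 0.02 s.
At the end, for the whole second after the job is handed in: Bail peak within 10 mm of the hook seat, scale pulled down over 12 mm, board within 0.2 rad of upright, still (hook under 8 mm/s, sample under 30 mm/s and 0.4 rad/s) and untouched; button up again (under 2 mm); other specimens within 30 mm of their starts (all of step 1 and value of joint record below 0.002 m and distance of each of branch, seed_box from where it was at the start of the episode below 0.03 m).
It fails at once if the hook drops or springs up faster than 70 mm/s (velocity of joint scale above 0.07 m/s or velocity of joint scale below -0.07 m/s).
It fails at once if the scale is pulled onto its lower stop (beyond 76 mm) (value of joint scale above 0.076 m).
It fails at once if the hook is forced: contact forces on it over 16 N (contact force between scale and anything else above 16 N).
It fails at once if the button is pressed before the sample hangs free and still (value of joint record above 0.003 m and not (distance between bail_top and hook_seat below 0.01 m and value of joint scale above 0.012 m and angle between sample_mid's own z axis and vertical below 0.2 rad and velocity of joint scale between -0.008 and 0.008 m/s and linear speed of sample below 0.03 m/s and angular speed of sample below 0.4 rad/s and contact force between each of the arm, the fingers and sample below 0.05 N)).
It fails at once if a bystander specimen is moved more than 30 mm (distance of any of branch, seed_box from where it was at the start of the episode above 0.03 m).
It also fails if it takes over 72 s, if anything falls off the work surface, if the arm or the gripper's body presses on something with over 40 N, if the wrist force passes 120 N, or if a joint passes its speed limit or range.

## Working session

There is one attempt and no reset: what is moved stays moved. The work goes in short steps, Python scripts to look and compute and a shell command to move; the robot and the scene stay as the last step left them, time stands still between calls to the robot, and variables do not carry over. Pictures are saved under pics/ and viewed, about 8 in all and at most 12, crops included, and the job is handed in when it is done.

```bash
mkdir -p pics; ls; python3 - <<'E'
from plant import *
import cv2,numpy as np
s=get_state();print(s)
for n in ["scene","top"]:
    im=read_camera(n);cv2.imwrite(f"pics/{n}0.png",im[:,:,::-1])
for n in ["scene","top","wrist"]: print(n,camera_info(n))
a=[cv2.imread(f"pics/{n}0.png") for n in ["scene","top"]]
E
```

```text
pics
{'time': 0.0, 'qpos': array([ 1.11600405e+00,  2.87235183e-01,  1.57819628e+00,  2.78427555e-05,
        1.27860952e+00, -1.49997859e-01]), 'dq': array([ 1.45307433e-03, -1.35018628e-03,  6.55354182e-05,  1.15194080e-03,
       -6.52670512e-05,  1.26564844e-04]), 'joint_efforts': array([-1.72023840e-03, -4.05992210e+01, -2.92616701e+01, -1.97307586e-04,
        5.87362825e-03,  1.48912153e-05]), 'eef_pos': array([0.20223306, 0.64329342, 0.2298904 ]), 'tcp_rot': array([ 1.51811859e-01,  9.88408651e-01, -1.16464971e-03, -3.77286811e-04]), 'contact_force': array([ 0.55939523, -0.41086862, -0.0103662 ]), 'wrist_torque': array([0.02953816, 0.01761874, 0.01066087]), 'opening': 1.0008061261646197}
scene {'K': array([[347.98196755,   0.        , 260.62721088],
       [  0.        , 347.98196755, 188.05810572],
       [  0.        ,   0.        ,   1.        ]]), 'k1': -0.06918496832421459, 'R': array([[ 0.83638527,  0.5481139 ,  0.00555245],
       [ 0.47187058, -0.71481472, -0.51611827],
       [-0.27892262,  0.43429376, -0.85649933]]), 't': array([-0.47771567, -0.17970556,  1.28498231
[... 247 characters left out ...]
],
       [-0.98333363, -0.02785072, -0.17966444],
       [ 0.17998819, -0.00956886, -0.98362223]]), 't': array([-0.02067512,  0.6017264 ,  1.56629225])}
wrist {'K': array([[304.46179267,   0.        , 256.82825316],
       [  0.        , 304.46179267, 191.06269384],
       [  0.        ,   0.        ,   1.        ]]), 'k1': -0.016449054312004396, 'mount': array([[ 8.11579440e-05, -9.63210658e-01, -2.68747504e-01,
         6.67698386e-02],
       [ 9.99999535e-01, -1.80058998e-04,  9.47330296e-04,
        -3.08547596e-04],
       [-9.60869045e-04, -2.68747456e-01,  9.63210196e-01,
        -1.41994202e-01],
       [ 0.00000000e+00,  0.00000000e+00,  0.00000000e+00,
         1.00000000e+00]])}
```

View pics/scene0.png

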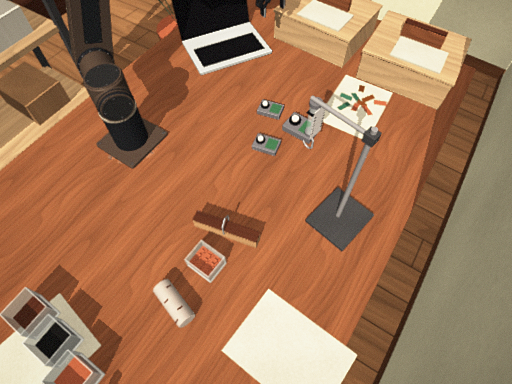

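View pics/top0.png

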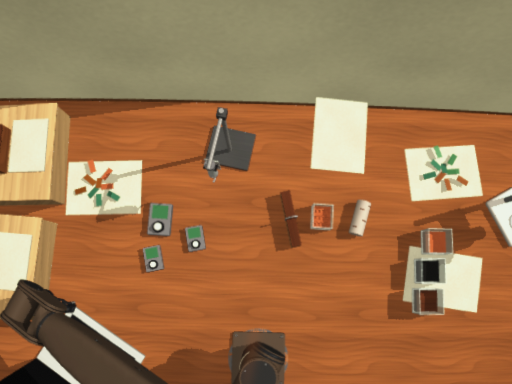

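The two views show the sample (top (289,218), scene (228,225)) and the scale with its hook near top (213,175). The button has three candidates: the loggers at top (158,219), (195,238) and (152,258). The one at (158,219), scene (297,122), looks largest. Next I'll check these in a close crop.

```bash
cat > h.py <<'E'
from plant import *
import cv2,numpy as np
from scipy.spatial.transform import Rotation as Ro
def cam(n,st=None):
    c=camera_info(n);K=np.array(c['K'])
    if 'mount' in c:
        st=st or get_state();T=np.eye(4);T[:3,:3]=Ro.from_quat(st['tcp_rot']).as_matrix();T[:3,3]=st['eef_pos']
        M=T@np.array(c['mount']);R=M[:3,:3].T;t=-R@M[:3,3]
    else: R,t=np.array(c['R']),np.array(c['t'])
    return K,c['k1'],R,t
def ray(C,uv):
    K,k,R,t=C
    d=(np.array(uv,float)-K[:2,2])/K[0,0];p=d.copy()
    for _ in range(20): p=d/(1+k*(p@p))
    v=R.T@np.array([p[0],p[1],1]);return -R.T@t,v/np.linalg.norm(v)
def onz(C,uv,z):
    o,v=ray(C,uv);return o+v*(z-o[2])/v[2]
def tri(*cu):
    A=np.zeros((3,3));b=np.zeros(3);L=[]
    for C,uv in cu:
        o,v=ray(C,uv);P=np.eye(3)-np.outer(v,v);A+=P;b+=P@o;L.append((o,P))
    x=np.linalg.solve(A,b);return x,[round(float(np.linalg.norm(P@(x-o)))*1000,1) for o,P in L]
def proj(C,X):
    K,k,R,t=C
    p=R@np.array(X)+t;p=p[:2]/p[2];p=p*(1+k*(p@p));return p*K[0,0]+K[:2,2]
E
python3 - <<'E'
from h import *
t=cv2.imread('pics/top0.png');s=cv2.imread('pics/scene0.png')
def c(im,u,v,w,h,f): return cv2.resize(im[v:v+h,u:u+w],None,fx=f,fy=f,interpolation=cv2.INTER_CUBIC)
a=c(t,135,100,130,96,3);a2=c(t,135,196,130,84,3)
A=np.vstack([a,a2])   # 390x540
b=c(s,245,85,130,90,3);d=c(s,185,190,130,90,3)
B=np.vstack([b,d])
B=cv2.copyMakeBorder(B,0,0,0,0,0)
cv2.imwrite('pics/m1.png',np.hstack([A,B]))
T=cam('top');S=cam('scene')
for n,u in dict(log1=(158,227),log2=(195,244),log3=(153,264)).items(): print(n,onz(T,u,.036).round(3))
for u in [(285,192),(296,248),(290,218)]: print(onz(T,u,.05).round(3))
E
```

```text
log1 [0.467 0.384 0.036]
log2 [0.408 0.242 0.036]
log3 [0.33  0.394 0.036]
[ 0.61  -0.086  0.05 ]
[ 0.403 -0.13   0.05 ]
[ 0.513 -0.106  0.05 ]
```

View pics/m1.png

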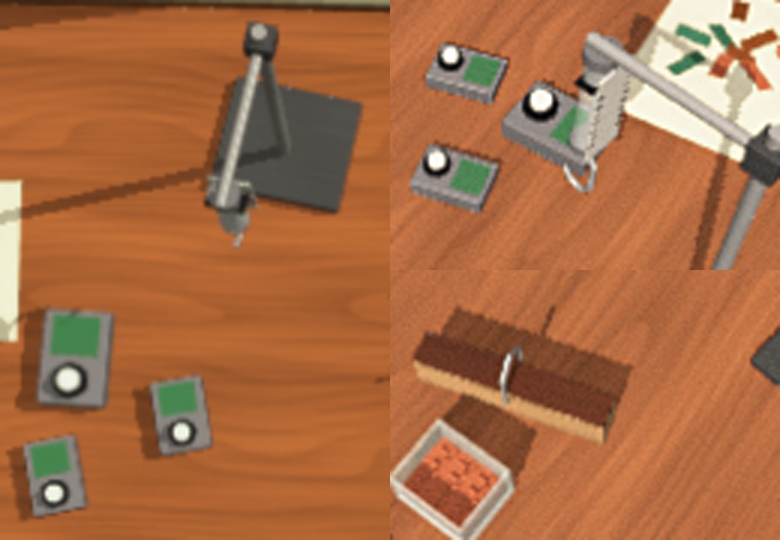

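```bash
python3 - <<'E'
from h import *
T=cam('top');S=cam('scene')
print('button',tri((T,(158.3,226.3)),(S,(295.3,119))))
print('foot',onz(T,(230,150),.016), onz(S,(185+0+155,215),.016))
p=onz(T,(221.7,112),.43);q=onz(T,(209,165),.411);print('post',p,'bar end',q, np.linalg.norm((p-q)[:2]),np.arctan2(*(p-q)[[1,0]]))
print('tip',tri((T,(214.3,181)),(S,(304,144.3))), onz(T,(214.3,181),.236))
# board bark mask, top
im=cv2.imread('pics/top0.png').astype(int)
m=(im[:,:,2]<110)&(im[:,:,2]>im[:,:,0]+15);m[:,:262]=0;m[:,302:]=0;m[:185]=0;m[255:]=0
m=cv2.morphologyEx(m.astype('uint8'),cv2.MORPH_OPEN,np.ones((3,3)))
n,l,st,ce=cv2.connectedComponentsWithStats(m)
for i in range(1,n):
    if st[i,4]>50:
        y,x=np.where(l==i);r=cv2.minAreaRect(np.stack([x,y],1).astype('float32'));print(st[i],r)
        b=cv2.boxPoints(r);W=np.array([onz(T,u,.05) for u in b]);print(W.round(3),W.mean(0))
s=get_state();R=Ro.from_quat(s['tcp_rot']).as_matrix();print(R.round(3))
# bail peak in both: top montage none; scene (510,350)
print('bail scene z=.096',onz(S,(185+(513-390)/3,190+(350-270)/3),.096))
E
```

```text
button (array([0.47040319, 0.38215193, 0.04565425]), [2.6, 2.6])
foot [0.77597972 0.12827486 0.016     ] [0.78645961 0.13541707 0.016     ]
post [0.77375618 0.12796478 0.43      ] bar end [0.6162267  0.15947049 0.411     ] 0.16064914626982987 -0.19739445430291483
tip (array([0.60920993, 0.16247367, 0.22539815]), [1.9, 1.9]) [0.60546651 0.16018157 0.236     ]
[280 192  20  55 549] ((289.59619140625, 218.98077392578125), (55.10863494873047, 11.374736785888672), 78.69007110595703)
[[ 0.605 -0.062  0.05 ]
 [ 0.615 -0.104  0.05 ]
 [ 0.415 -0.146  0.05 ]
 [ 0.405 -0.106  0.05 ]] [ 0.50997675 -0.10438633  0.05      ]
[[-0.954  0.3   -0.001]
 [ 0.3    0.954 -0.002]
 [ 0.    -0.002 -1.   ]]
bail scene z=.096 [ 0.51397765 -0.0984848   0.096     ]
```

```bash
python3 -m jog '{"travel":[[20,-27,0],[20,-27,0],[20,-27,0],[20,-27,0],[20,-27,0]],"dr":[[0,0,5.8],[0,0,5.8],[0,0,5.8],[0,0,5.8],[0,0,5.8]],"jaw":[0,0,0,0,0]}'
python3 -m jog '{"travel":[[22,-27,0],[22,-27,0],[15,-32,0],[13,-32,0],[13,-32,0]],"dr":[[0,0,0],[0,0,0],[0,0,0],[0,0,0],[0,0,0]],"jaw":[0,0,0,0,0]}'
python3 -m jog '{"travel":[[13,-32,0],[13,-32,0],[13,-32,0],[10,-32,0],[0,-35,0]],"dr":[[0,0,0],[0,0,0],[0,0,0],[0,0,0],[0,0,0]],"jaw":[0,0,0,0,0]}'
python3 -m jog '{"travel":[[0,-35,0],[0,-35,0],[0,-35,0],[0,-35,0],[0,-35,0]],"dr":[[0,0,0],[0,0,0],[0,0,0],[0,0,0],[0,0,0]],"jaw":[0,0,0,0,0]}'
```

```text
time: 0.52
eef_pos: [0.3029, 0.5073, 0.2306]
tcp_rot: [-0.103, 0.995, -0.0, -0.0]
contact_force: [0.1, -0.2, 0.4]
opening: 1.001
time: 0.93
eef_pos: [0.3878, 0.3571, 0.2307]
tcp_rot: [-0.101, 0.995, -0.0, -0.0]
contact_force: [0.5, -0.0, 1.0]
opening: 1.0
time: 1.35
eef_pos: [0.4374, 0.1943, 0.2311]
tcp_rot: [-0.1, 0.995, -0.0, 0.0]
contact_force: [0.8, -0.7, -0.1]
opening: 1.003
time: 1.77
eef_pos: [0.4359, 0.0194, 0.231]
tcp_rot: [-0.101, 0.995, 0.0, -0.0]
contact_force: [0.7, -0.9, -0.5]
opening: 0.996
```

```bash
python3 -m jog '{"travel":[[0,-35,0],[0,-35,0],[0,-35,0],[0,-35,0],[0,0,0]],"dr":[[0,0,0],[0,0,0],[0,0,0],[0,0,0],[0,0,0]],"jaw":[0,0,0,0,0]}'
python3 - <<'E'
from h import *
s=get_state();im=read_camera('wrist');cv2.imwrite('pics/w1.png',im[:,:,::-1]);np.save('w1.npy',np.r_[s['eef_pos'],s['tcp_rot']])
C=cam('wrist',s)
for X in [(.509,-.105,.05),(.509,-.105,.096)]:print(proj(C,X))
E
```

```text
time: 2.18
eef_pos: [0.4362, -0.1239, 0.2312]
tcp_rot: [-0.098, 0.995, -0.001, -0.0]
contact_force: [-0.1, -0.7, 0.6]
opening: 1.002
[261.55260655 234.68679994]
[262.14753956 253.30779419]
```

View pics/w1.png

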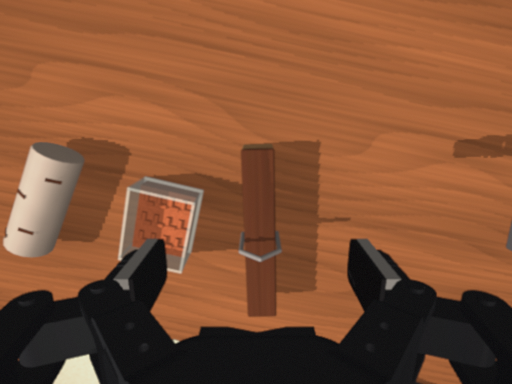

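```bash
python3 - <<'E'
from h import *
v=np.load('w1.npy');C=cam('wrist',dict(eef_pos=v[:3],tcp_rot=v[3:]))
f=lambda u,z:print(u,onz(C,u,z).round(4))
for u in [(242,149),(274,149),(248,316),(277,315)]: f(u,.05)
f((262,259.5),.098);f((262,260),.096)
print('seed');[f(u,.055) for u in [(145,178),(203,190),(183,271),(120,262)]]
R=Ro.from_quat(v[3:]).as_matrix();print(np.degrees(np.arctan2(R[1,1],R[0,1]))-90)
E
```

```text
(242, 149) [ 0.4166 -0.1449  0.05  ]
(274, 149) [ 0.41   -0.1116  0.05  ]
(248, 316) [ 0.62   -0.0998  0.05  ]
(277, 315) [ 0.6115 -0.0646  0.05  ]
(262, 259.5) [ 0.5147 -0.104   0.098 ]
(262, 260) [ 0.5163 -0.1037  0.096 ]
seed
(145, 178) [ 0.4668 -0.2415  0.055 ]
(203, 190) [ 0.4679 -0.1782  0.055 ]
(183, 271) [ 0.5701 -0.1868  0.055 ]
(120, 262) [ 0.5731 -0.2606  0.055 ]
11.19805761740595
```

```bash
python3 -m jog '{"travel":[[1,3,0],[0,0,-36],[0,0,-36],[0,0,-36],[0,0,-30]],"dr":[[0,0,1],[0,0,0],[0,0,0],[0,0,0],[0,0,0]],"jaw":[85,85,85,85,85]}' 60
python3 -m jog '{"travel":[[0,0,0],[0,0,-30],[0,0,-30],[0,0,-20],[0,0,0]],"dr":[[0,0,0],[0,0,0],[0,0,0],[0,0,0],[0,0,0]],"jaw":[85,85,85,85,85]}'
```

```text
time: 2.65
eef_pos: [0.4367, -0.1137, 0.0911]
tcp_rot: [-0.111, 0.994, 0.001, -0.001]
contact_force: [-0.1, -0.2, 0.3]
opening: 0.665
time: 3.07
eef_pos: [0.4355, -0.1137, 0.011]
tcp_rot: [-0.11, 0.994, 0.002, -0.003]
contact_force: [-1.0, 0.2, -0.9]
opening: 0.669
```

```bash
python3 -m jog '{"travel":[[0,0,0],[0,0,0]],"dr":[[0,0,0],[0,0,0]],"jaw":[85,85]}'
python3 - <<'E'
from h import *
s=get_state();im=read_camera('wrist');cv2.imwrite('pics/w2.png',im[:,:,::-1]);print(s['eef_pos'],s['tcp_rot'])
C=cam('wrist',s)
for X in [(.440,-.12,.05),(.409,-.109,.05),(.4166,-.1449,.05)]:print(proj(C,X))
E
```

```text
time: 3.23
eef_pos: [0.4393, -0.1163, 0.0155]
tcp_rot: [-0.11, 0.994, -0.001, 0.001]
contact_force: [0.1, -0.8, 0.4]
opening: 0.665
[ 0.43930103 -0.11627637  0.01550152] [-1.09881288e-01  9.93943164e-01 -9.60066808e-04  1.47222967e-03]
[248.95069413 280.15384956]
[295.1717943  214.65104263]
[197.18007573 213.497179  ]
```

View pics/w2.png

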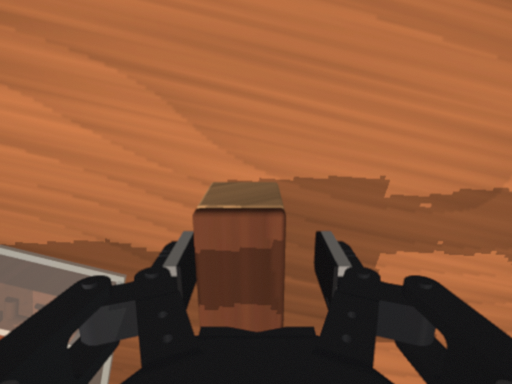

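```bash
python3 -m jog '{"travel":[[1,-6,-2],[0,0,0],[0,0,0],[0,0,0],[0,0,0]],"dr":[[0,0,0],[0,0,0],[0,0,0],[0,0,0],[0,0,0]],"jaw":[85,100,150,200,255]}' 70
python3 -m jog '{"travel":[[0,0,0],[0,0,0],[0,0,0],[0,0,0],[0,0,0]],"dr":[[0,0,0],[0,0,0],[0,0,0],[0,0,0],[0,0,0]],"jaw":[255,255,255,255,255]}'
python3 - <<'E'
from h import *
print(get_state())
E
```

```text
time: 3.7
eef_pos: [0.4393, -0.1227, 0.0123]
tcp_rot: [-0.109, 0.994, -0.001, 0.001]
contact_force: [-1.6, -1.2, 5.4]
opening: 0.414
time: 4.12
eef_pos: [0.4393, -0.1228, 0.0123]
tcp_rot: [-0.109, 0.994, -0.001, 0.001]
contact_force: [-1.4, -0.7, 6.0]
opening: 0.411
{'time': 4.1167, 'qpos': array([-4.95425351e-01,  1.20355225e-01,  2.23345927e+00, -3.60833546e-04,
        7.86161074e-01, -2.28448932e+00]), 'dq': array([ 5.21222293e-04,  1.03964470e-04,  1.48043200e-04, -8.49340240e-04,
       -9.93941032e-04, -5.44325563e-05]), 'joint_efforts': array([  0.5777015 , -23.4669292 , -19.31742847,   0.11883052,
        -0.21537384,  -0.04582581]), 'eef_pos': array([ 0.43929457, -0.12276766,  0.01234065]), 'tcp_rot': array([-1.09043896e-01,  9.94036598e-01, -5.64702490e-04,  5.92604877e-04]), 'contact_force': array([-1.44973897, -0.69602518,  5.95952421]), 'wrist_torque': array([ 0.01607702,  0.22737277, -0.04340644]), 'opening': 0.4108393012002334}
```

```bash
python3 -m jog '{"travel":[[0,0,5],[0,0,20],[0,0,35],[0,0,35],[0,0,35]],"dr":[[0,0,0],[0,0,0],[0,0,0],[0,0,0],[0,0,0]],"jaw":[255,255,255,255,255]}'
python3 -m jog '{"travel":[[0,0,20],[0,0,4],[0,0,0],[0,0,0],[0,0,0]],"dr":[[0,0,0],[0,0,0],[0,0,0],[0,0,0],[0,0,0]],"jaw":[255,255,255,255,255]}'
python3 - <<'E'
from h import *
v=[]
for _ in range(4):
    im=read_camera('wrist');v.append(get_state()['contact_force'])
s=get_state();print(s['eef_pos'],s['opening'],s['wrist_torque'],np.round(v,2))
t=read_camera('top');sc=read_camera('scene')
cv2.imwrite('pics/w3.png',im[:,:,::-1]);cv2.imwrite('pics/t3.png',t[:,:,::-1]);cv2.imwrite('pics/s3.png',sc[:,:,::-1])
E
```

```text
time: 4.53
eef_pos: [0.4361, -0.1209, 0.1405]
tcp_rot: [-0.109, 0.994, 0.002, -0.003]
contact_force: [1.7, -0.6, -5.2]
opening: 0.413
time: 4.95
eef_pos: [0.4364, -0.1211, 0.162]
tcp_rot: [-0.109, 0.994, 0.002, -0.003]
contact_force: [-0.7, 0.4, -4.4]
opening: 0.415
[ 0.43762622 -0.12169349  0.16356444] 0.4122452918550391 [-0.00890031  0.32687117 -0.01690646] [[-0.41  0.66 -5.37]
 [ 0.23  0.69 -4.  ]
 [-0.79 -0.2  -4.6 ]
 [ 0.12 -0.22 -4.25]]
```

```bash
python3 -m jog '{"travel":[[3,15,0],[4,28,0],[5,34,0],[5,34,0],[5,34,0]],"dr":[[0,0,-2],[0,0,-2.4],[0,0,-2.4],[0,0,-2.4],[0,0,-2.4]],"jaw":[255,255,255,255,255]}'
python3 -m jog '{"travel":[[5,34,0],[5,34,0],[5,34,0],[5,33,0],[3,25,0]],"dr":[[0,0,-2.4],[0,0,-2.4],[0,0,-2.4],[0,0,-2.4],[0,0,-2.4]],"jaw":[255,255,255,255,255]}'
python3 -m jog '{"travel":[[0,0,0],[0,0,0],[0,0,0]],"dr":[[0,0,0],[0,0,0],[0,0,0]],"jaw":[255,255,255]}'
python3 - <<'E'
from h import *
s=get_state();np.save('w4.npy',np.r_[s['eef_pos'],s['tcp_rot']])
R=Ro.from_quat(s['tcp_rot']).as_matrix();print(s['eef_pos'],np.degrees(np.arctan2(-R[0,1],R[1,1])))
w=read_camera('wrist');t=read_camera('top');sc=read_camera('scene')
for n,i in zip('wts',(w,t,sc)): cv2.imwrite(f'pics/{n}4.png',i[:,:,::-1])
T=cam('top');S=cam('scene')
g=lambda d:np.array([.485+d*np.cos(.197),.186-d*np.sin(.197)])
print(proj(T,(.558,.171,.25)),proj(S,(.558,.171,.25)),proj(T,(.60,.163,.236)),proj(S,(.6,.163,.236)))
def c(n,u,v,w_,h,f): im=cv2.imread(n);return cv2.resize(im[v:v+h,u:u+w_],None,fx=f,fy=f,interpolation=cv2.INTER_CUBIC)
A=c('pics/t4.png',160,150,100,75,4);B=c('pics/s4.png',260,110,100,75,4)
W=cv2.resize(cv2.imread('pics/w4.png'),(400,300))
cv2.imwrite('pics/m4.png',np.vstack([np.hstack([A,B]),np.hstack([W,W*0])]))
E
```

```text
time: 5.67
eef_pos: [0.4605, 0.0243, 0.1652]
tcp_rot: [-0.007, 1.0, 0.0, -0.0]
contact_force: [-0.0, -0.4, -4.9]
opening: 0.414
time: 6.08
eef_pos: [0.4835, 0.1857, 0.1652]
tcp_rot: [0.097, 0.995, 0.001, -0.0]
contact_force: [0.6, -0.2, -3.9]
opening: 0.409
time: 6.33
eef_pos: [0.4832, 0.1829, 0.1649]
tcp_rot: [0.096, 0.995, -0.0, -0.001]
contact_force: [0.5, 0.8, -4.3]
opening: 0.411
[0.48319869 0.18285488 0.16485429] -11.03567783506382
[209.90847081 194.26171223] [290.13103555 129.24029231] [213.37355997 182.59263731] [301.02958001 140.56806864]
```

View pics/m4.png

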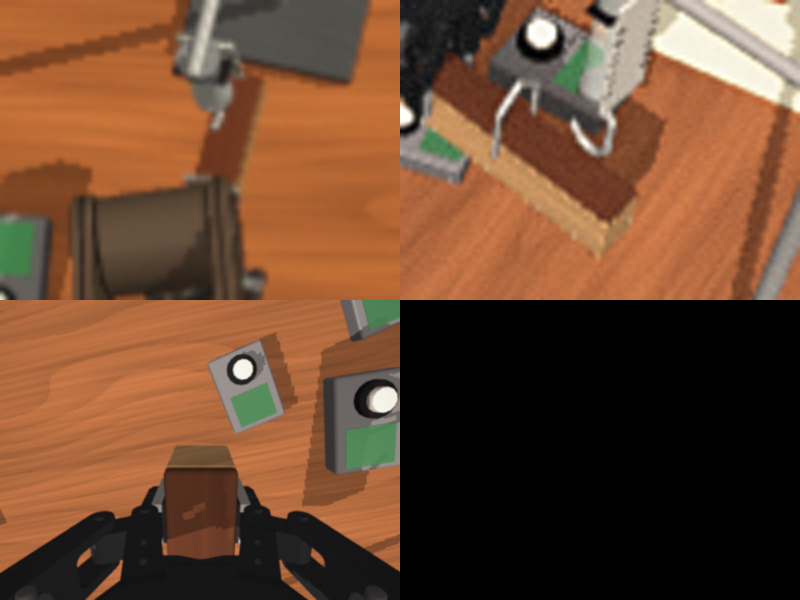

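```bash
python3 - <<'E'
from h import *
T=cam('top');S=cam('scene')
y=-.197;ex=np.array([np.cos(y),np.sin(y),0]);ey=np.array([-ex[1],ex[0],0])
v=np.load('w4.npy')
tt,e=tri((T,(214,181.5)),(S,(303.75,140.5)));print('tip tri',tt.round(4),e)
tT=onz(T,(214,181.5),.237);tS=onz(S,(303.75,140.5),.237);print('tip z.237 top',tT.round(4),'scene',tS.round(4))
for p in [(289.5,131.3)]:
    b=onz(S,p,.2505);print('bail(top of wire) scene',b.round(4))
g=v[:3]+75e-3*ex;print('bail from grasp',g.round(4))
for n,t in dict(tri=tt,T=tT,S=tS).items():
    seat=t+.017*ex
    for bn,bb in (('scene',b),('fk',g)): print(n,bn,'need ex,ey mm',((seat-bb)@ex*1000).round(1),((seat-bb)@ey*1000).round(1))
E
```

```text
tip tri [0.6054 0.1625 0.2396] [2.9, 2.9]
tip z.237 top [0.6035 0.161  0.237 ] scene [0.6066 0.1667 0.237 ]
bail(top of wire) scene [0.5606 0.163  0.2505]
bail from grasp [0.5567 0.1682 0.1649]
tri scene need ex,ey mm 61.0 8.3
tri fk need ex,ey mm 65.8 4.0
T scene need ex,ey mm 59.5 6.4
T fk need ex,ey mm 64.3 2.1
S scene need ex,ey mm 61.4 12.6
S fk need ex,ey mm 66.2 8.4
```

```bash
python3 -m jog '{"travel":[[13,-1,0],[14,-1,0],[12,0,0],[0,0,0],[0,0,0]],"dr":[[0,0,0],[0,0,0],[0,0,0],[0,0,0],[0,0,0]],"jaw":[255,255,255,255,255]}'
python3 - <<'E'
from h import *
s=get_state();np.save('w5.npy',np.r_[s['eef_pos'],s['tcp_rot']]);print(s['eef_pos'],s['contact_force'])
t=read_camera('top');sc=read_camera('scene')
for n,i in zip('ts',(t,sc)): cv2.imwrite(f'pics/{n}5.png',i[:,:,::-1])
def c(n,u,v,w_,h,f): im=cv2.imread(n);return cv2.resize(im[v:v+h,u:u+w_],None,fx=f,fy=f,interpolation=cv2.INTER_CUBIC)
A=c('pics/t5.png',190,160,50,75,8);B=c('pics/s5.png',285,115,50,75,8)
cv2.imwrite('pics/m5.png',np.hstack([A,B]))
E
```

```text
time: 6.9
eef_pos: [0.5227, 0.18, 0.1653]
tcp_rot: [0.097, 0.995, -0.0, -0.0]
contact_force: [0.1, -0.6, -4.9]
opening: 0.414
[0.52266342 0.18000169 0.16527548] [ 0.12850606 -0.57518528 -4.8876816 ]
```

View pics/m5.png

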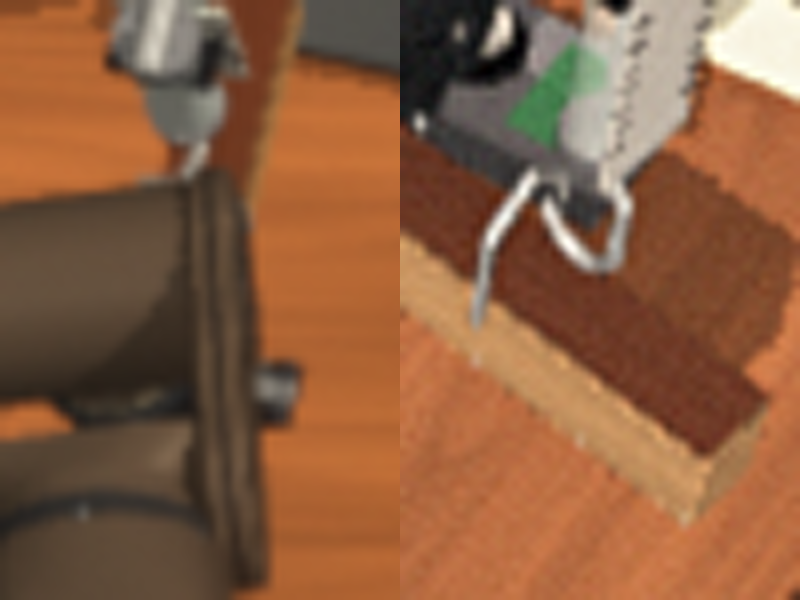

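```bash
python3 - <<'E'
from h import *
T=cam('top');S=cam('scene')
y=-.197;ex=np.array([np.cos(y),np.sin(y),0]);ey=np.array([-ex[1],ex[0],0])
v=np.load('w5.npy')
f=lambda n,d:print(n,(d@ex*1000).round(1),(d@ey*1000).round(1))
b=onz(S,(302.25,136.25),.2515);t=onz(S,(303.75,139.4),.2375);f('tip-bail scene',t-b)
f('hook bottom-tip (expect 17ish,0)',onz(S,(310,148.5),.227)-t)
# near leg base/elbow: elbow at crop (490,240), leg bottom (477,322)
el=onz(S,(285+88/8,115+238/8),.230);f('elbow-bail (expect 0,-+20)',el-b)
# board far end top corners in scene, z=.204
c1=onz(S,(285+(705-400)/8,115+455/8),.2045);c2=onz(S,(285+(765-400)/8,115+402/8),.2045)
f('far end width',c2-c1);f('tip rel board far end mid',t-(c1+c2)/2)
print('board mid via fk',(v[:3]+.075*ex).round(4),'via end',((c1+c2)/2-.105*ex).round(4),'tip',t.round(4))
tt=onz(T,(215,178.75),.237);print('tip top',tt.round(4));l=onz(T,(190+143/8,160+183/8),.23);f('tip-leftleg top',tt-l)
# far-right-top edge of board in top: (297,20)->(252,190) crop
a=onz(T,(190+300/8,160),.2045);b2=onz(T,(190+254/8,160+190/8),.2045);f('edge dir',a-b2);f('tip-right edge (18)',tt-a);f('',tt-b2)
E
```

```text
tip-bail scene 4.1 4.1
hook bottom-tip (expect 17ish,0) 29.4 -5.2
elbow-bail (expect 0,-+20) -2.2 -21.0
far end width 0.9 32.6
tip rel board far end mid -99.8 10.3
board mid via fk [0.5962 0.1653 0.1653] via end [0.5977 0.1607 0.2045] tip [0.6048 0.1698 0.2375]
tip top [0.6129 0.1581 0.237 ]
tip-leftleg top 17.6 -20.7
edge dir 84.8 0.6
tip-right edge (18) -79.3 21.2
 5.5 21.8
```

```bash
python3 -m jog '{"travel":[[8,0,0],[8,-1,0],[6,-1,0],[0,0,0],[0,0,0]],"dr":[[0,0,0],[0,0,0],[0,0,0],[0,0,0],[0,0,0]],"jaw":[255,255,255,255,255]}'
python3 - <<'E'
from h import *
s=get_state();np.save('w6.npy',np.r_[s['eef_pos'],s['tcp_rot']]);print(s['eef_pos'],s['contact_force'])
t=read_camera('top');sc=read_camera('scene')
for n,i in zip('ts',(t,sc)): cv2.imwrite(f'pics/{n}6.png',i[:,:,::-1])
def c(n,u,v,w_,h,f): im=cv2.imread(n);return cv2.resize(im[v:v+h,u:u+w_],None,fx=f,fy=f,interpolation=cv2.INTER_CUBIC)
A=c('pics/t6.png',190,150,50,75,8);B=c('pics/s6.png',285,115,50,75,8)
cv2.imwrite('pics/m6.png',np.hstack([A,B]))
E
```

```text
time: 7.42
eef_pos: [0.5449, 0.1788, 0.1653]
tcp_rot: [0.097, 0.995, -0.0, -0.0]
contact_force: [0.7, -0.6, -4.7]
opening: 0.41
[0.54493666 0.17877297 0.16530724] [ 0.71728326 -0.55278439 -4.6770344 ]
```

View pics/m6.png

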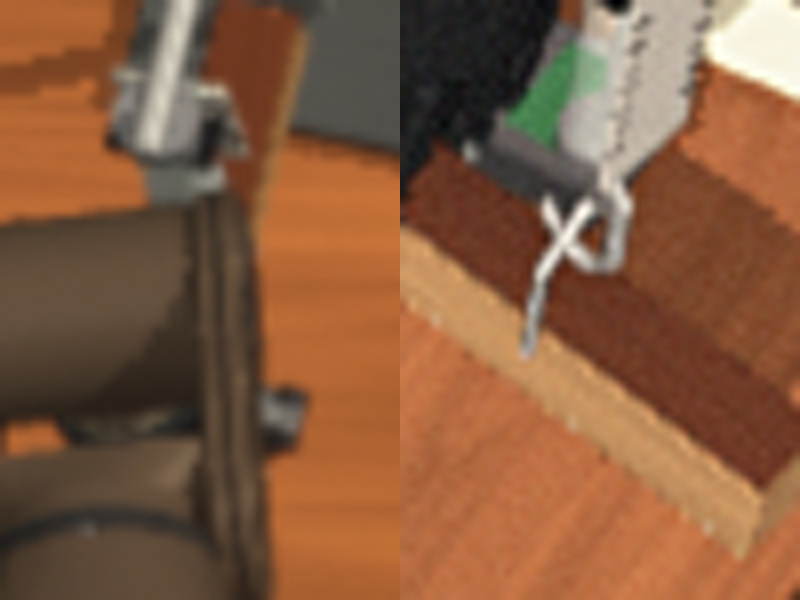

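```bash
python3 - <<'E'
from h import *
S=cam('scene');T=cam('top')
y=-.197;ex=np.array([np.cos(y),np.sin(y),0]);ey=np.array([-ex[1],ex[0],0])
cp=lambda X:((proj(S,X)-[285,115])*8+[400,0]).round(0)
v=np.load('w6.npy');pk=v[:3]+.075*ex;pk[2]=.249
print('fk peak px',cp(pk),'fk peak',pk)
b=onz(S,(285+190/8,115+203/8),.2515);print('scene peak',b,'lowered px',cp(b-[0,0,.0215]))
for nm,dx,dz in [('tip',-17,6),('seat',0,0),('shank',14,20),('bottom',0,-5)]:
    for L in (-4,0,4): print(nm,L,cp(b*[1,1,0]+[0,0,.23+dz/1e3]+ex*dx/1e3+ey*L/1e3))
E
```

```text
fk peak px [580. 202.] fk peak [0.61848602 0.16409335 0.249     ]
scene peak [0.62247719 0.16380077 0.2515    ] lowered px [583. 241.]
tip -4 [541. 210.]
tip 0 [548. 204.]
tip 4 [556. 198.]
seat -4 [575. 248.]
seat 0 [583. 241.]
seat 4 [590. 235.]
shank -4 [613. 235.]
shank 0 [620. 228.]
shank 4 [628. 222.]
bottom -4 [574. 256.]
bottom 0 [581. 250.]
bottom 4 [588. 244.]
```

```bash
Z='"dr":[[0,0,0],[0,0,0],[0,0,0],[0,0,0],[0,0,0]],"jaw":[255,255,255,255,255]'
python3 -m jog '{"travel":[[0,0,-3],[0,0,-4],[0,0,-4],[0,0,-3],[0,0,-2]],"dr":[[0,0,0],[0,0,0],[0,0,0],[0,0,0],[0,0,0]],"jaw":[255,255,255,255,255]}'
python3 -m jog '{"travel":[[0,0,-2],[0,0,-2],[0,0,-2],[0,0,-2],[0,0,-2]],"dr":[[0,0,0],[0,0,0],[0,0,0],[0,0,0],[0,0,0]],"jaw":[255,255,255,255,255]}'
python3 -m jog '{"travel":[[0,0,-2],[0,0,-2],[0,0,0],[0,0,0],[0,0,0]],"dr":[[0,0,0],[0,0,0],[0,0,0],[0,0,0],[0,0,0]],"jaw":[255,255,255,255,255]}'
python3 - <<'E'
from h import *
s=get_state();print(s['eef_pos'],s['contact_force'],s['wrist_torque'])
t=read_camera('top');sc=read_camera('scene')
def c(im,u,v,w_,h,f): return cv2.resize(im[v:v+h,u:u+w_,::-1],None,fx=f,fy=f,interpolation=cv2.INTER_CUBIC)
cv2.imwrite('pics/m7.png',c(sc,285,115,50,75,8))
print(get_state()['contact_force'],get_state()['wrist_torque'])
E
```

```text
time: 7.93
eef_pos: [0.544, 0.1788, 0.1484]
tcp_rot: [0.096, 0.995, -0.0, -0.001]
contact_force: [-0.6, -0.2, -5.4]
opening: 0.411
time: 8.35
eef_pos: [0.5447, 0.1789, 0.1394]
tcp_rot: [0.096, 0.995, 0.0, 0.0]
contact_force: [-0.3, -0.1, -3.1]
opening: 0.413
time: 8.77
eef_pos: [0.5446, 0.1788, 0.1355]
tcp_rot: [0.096, 0.995, -0.0, 0.0]
contact_force: [0.6, -0.5, -2.9]
opening: 0.412
[0.54464646 0.17883982 0.13546268] [ 0.61116633 -0.46465367 -2.86588282] [-0.03915731  0.26164329 -0.05622892]
[-1.35658135 -1.04761846 -3.37401358] [-0.04998014  0.29555162 -0.06560243]
```

View pics/m7.png

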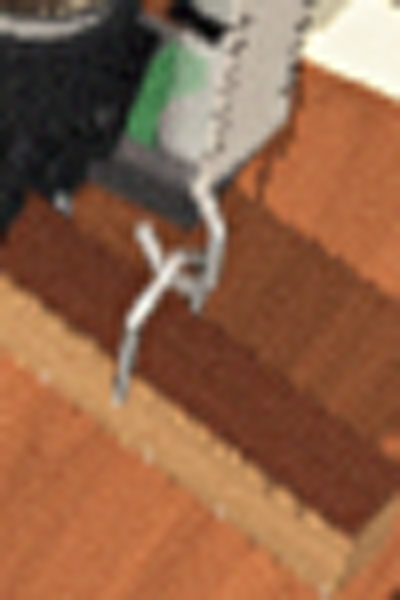

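```bash

python3 -m jog '{"travel":[[0,0,-1.5],[0,0,-2.5],[0,0,-2.5],[0,0,-2.5],[0,0,-2.5]],"dr":[[0,0,0],[0,0,0],[0,0,0],[0,0,0],[0,0,0]],"jaw":[255,255,255,255,255]}'
python3 -m jog '{"travel":[[0,0,-2.5],[0,0,-2.5],[0,0,-2.5],[0,0,-2.5],[0,0,-2.5]],"dr":[[0,0,0],[0,0,0],[0,0,0],[0,0,0],[0,0,0]],"jaw":[255,255,255,255,255]}'
python3 -m jog '{"travel":[[0,0,-2.5],[0,0,-2.5],[0,0,-2],[0,0,-2],[0,0,-1]],"dr":[[0,0,0],[0,0,0],[0,0,0],[0,0,0],[0,0,0]],"jaw":[255,255,255,255,255]}'
python3 -m jog '{"travel":[[0,0,0],[0,0,0],[0,0,0],[0,0,0],[0,0,0]],"dr":[[0,0,0],[0,0,0],[0,0,0],[0,0,0],[0,0,0]],"jaw":[255,255,255,255,255]}'
python3 - <<'E'
from h import *
F=[];W=[]
for _ in range(10):
    read_camera('top');s=get_state();F.append(s['contact_force']);W.append(s['wrist_torque'])
print(s['eef_pos'],np.mean(F,0),np.std(F,0),np.mean(W,0),np.std(W,0))
E
```

```text
time: 9.28
eef_pos: [0.5448, 0.1789, 0.1237]
tcp_rot: [0.096, 0.995, 0.0, 0.0]
contact_force: [0.5, -0.9, -2.9]
opening: 0.409
time: 9.7
eef_pos: [0.5448, 0.1789, 0.1113]
tcp_rot: [0.096, 0.995, 0.0, 0.0]
contact_force: [1.9, -1.4, -1.2]
opening: 0.413
time: 10.12
eef_pos: [0.5448, 0.1789, 0.1013]
tcp_rot: [0.096, 0.995, 0.0, 0.0]
contact_force: [1.6, -0.8, -0.4]
opening: 0.413
time: 10.53
eef_pos: [0.5447, 0.1789, 0.1015]
tcp_rot: [0.096, 0.995, 0.0, 0.0]
contact_force: [0.6, -1.9, -0.1]
opening: 0.414
[0.54462219 0.17888312 0.10137682] [ 1.68216335 -1.31505298 -0.89074742] [0.44527549 0.45777376 0.40856763] [-0.13898907 -0.05017966 -0.10678894] [0.03088381 0.02540906 0.01955052]
```

```bash

python3 -m jog '{"travel":[[1,-1,0],[1,-1,0],[1,-1,0],[0,0,0],[0,0,0]],"dr":[[0,0,0],[0,0,0],[0,0,0],[0,0,0],[0,0,0]],"jaw":[255,255,255,255,255]}'
cat > ff.py <<'E'
from h import *
F=[];W=[]
for _ in range(10):
    sc=read_camera('scene');s=get_state();F.append(s['contact_force']);W.append(s['wrist_torque'])
print(s['time'],s['eef_pos'],s['opening'],np.mean(F,0).round(2),np.mean(W,0).round(3))
im=cv2.resize(sc[115:190,285:335,::-1],None,fx=8,fy=8,interpolation=cv2.INTER_CUBIC);cv2.imwrite('pics/ff%d.png'%(s['time']*100),im)
E
python3 ff.py
```

```text
time: 11.45
eef_pos: [0.5469, 0.1765, 0.101]
tcp_rot: [0.096, 0.995, 0.0, -0.001]
contact_force: [-1.5, 3.4, -1.6]
opening: 0.413
11.95 [0.54702591 0.1764037  0.10113106] 0.4137315363854266 [-2.19  4.7  -1.15] [0.467 0.324 0.319]
```

```bash

python3 -m jog '{"travel":[[-0.7,1,0],[-0.7,0.9,0],[0,0,0],[0,0,-1],[0,0,-1.5]],"dr":[[0,0,0],[0,0,0],[0,0,0],[0,0,0],[0,0,0]],"jaw":[255,255,255,255,255]}'
python3 -m jog '{"travel":[[0,0,-1.5],[0,0,-1.5],[0,0,-1.5],[0,0,-1],[0,0,0]],"dr":[[0,0,0],[0,0,0],[0,0,0],[0,0,0],[0,0,0]],"jaw":[255,255,255,255,255]}'
python3 ff.py
```

```text
time: 12.37
eef_pos: [0.5469, 0.1772, 0.0992]
tcp_rot: [0.097, 0.995, -0.0, 0.001]
contact_force: [1.8, -1.4, 0.4]
opening: 0.414
time: 12.78
eef_pos: [0.5466, 0.1774, 0.0933]
tcp_rot: [0.097, 0.995, -0.0, 0.0]
contact_force: [2.5, -3.5, -0.4]
opening: 0.415
13.2833 [0.54650393 0.177539   0.09358588] 0.4107394513933652 [ 3.41 -4.01 -0.51] [-0.39  -0.228 -0.252]
```

```bash

python3 -m jog '{"travel":[[0.4,-0.4,0],[0.3,-0.5,0],[0,0,0],[0,0,0]],"dr":[[0,0,0],[0,0,0],[0,0,0],[0,0,0]],"jaw":[255,255,255,255]}'
python3 ff.py
```

```text
time: 13.62
eef_pos: [0.5465, 0.1773, 0.0932]
tcp_rot: [0.096, 0.995, 0.0, -0.0]
contact_force: [0.7, -1.3, -0.8]
opening: 0.41
14.1167 [0.54656203 0.17714459 0.09321135] 0.4158627213174264 [ 0.57  0.15 -0.35] [ 0.008 -0.021  0.014]
```

```bash

python3 -m jog '{"travel":[[0,0,-1],[0,0,-1.5],[0,0,-1.5],[0,0,0],[0,0,0]],"dr":[[0,0,0],[0,0,0],[0,0,0],[0,0,0],[0,0,0]],"jaw":[255,255,255,255,255]}'
python3 ff.py; ls pics
```

```text
time: 14.53
eef_pos: [0.5466, 0.1771, 0.0891]
tcp_rot: [0.096, 0.995, 0.0, -0.0]
contact_force: [-0.6, 2.1, 0.5]
opening: 0.416
15.0333 [0.54671133 0.17699838 0.08929601] 0.41360504906675555 [-1.18  2.12 -0.13] [0.204 0.115 0.141]
ff1195.png
ff1328.png
ff1411.png
ff1503.png
m1.png
m4.png
m5.png
m6.png
m7.png
s3.png
s4.png
s5.png
s6.png
scene0.png
t3.png
t4.png
t5.png
t6.png
top0.png
w1.png
w2.png
w3.png
w4.png
```

```bash

python3 -m jog '{"travel":[[-0.3,0.45,0],[0,0,0],[0,0,0],[0,0,0]],"dr":[[0,0,0],[0,0,0],[0,0,0],[0,0,0]],"jaw":[255,255,255,255]}' 30
python3 ff.py
```

```text
time: 15.37
eef_pos: [0.5467, 0.1771, 0.0894]
tcp_rot: [0.097, 0.995, -0.0, 0.0]
contact_force: [-0.5, 0.8, 0.1]
opening: 0.41
15.8667 [0.54666192 0.17718732 0.08936652] 0.41509429097756584 [-0.23  0.18 -0.23] [-0.004  0.003 -0.02 ]
```

View pics/ff1503.png

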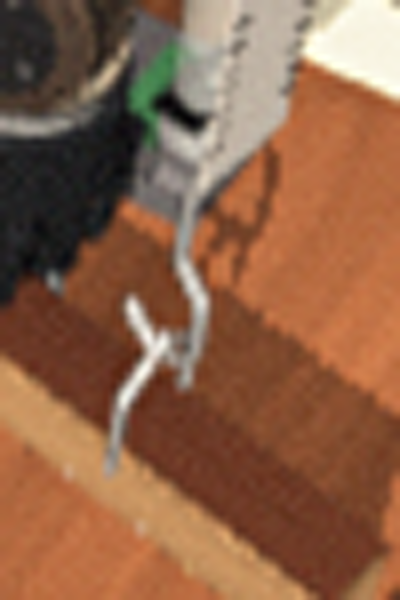

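```bash

python3 -m jog '{"travel":[[0,0,-1],[0,0,-0.5],[0,0,0],[0,0,0],[0,0,0]],"dr":[[0,0,0],[0,0,0],[0,0,0],[0,0,0],[0,0,0]],"jaw":[255,255,255,255,255]}' 20
python3 ff.py
```

```text
time: 16.28
eef_pos: [0.5467, 0.1772, 0.0879]
tcp_rot: [0.096, 0.995, -0.0, 0.0]
contact_force: [0.9, -0.8, -0.2]
opening: 0.412
16.7833 [0.54662748 0.17727819 0.08787529] 0.4139751068385426 [ 0.77 -1.39 -0.16] [-0.11  -0.059 -0.082]
```

```bash

python3 -m jog '{"travel":[[0.15,-0.25,0],[0,0,0],[0,0,0],[0,0,0],[0,0,0]],"dr":[[0,0,0],[0,0,0],[0,0,0],[0,0,0],[0,0,0]],"jaw":[255,255,148,145,142]}'
python3 -m jog '{"travel":[[0,0,0],[0,0,0],[0,0,0],[0,0,0],[0,0,0]],"dr":[[0,0,0],[0,0,0],[0,0,0],[0,0,0],[0,0,0]],"jaw":[138,132,125,115,105]}'
python3 -m jog '{"travel":[[0,0,0],[0,0,0],[0,0,0],[0,0,0],[0,0,0]],"dr":[[0,0,0],[0,0,0],[0,0,0],[0,0,0],[0,0,0]],"jaw":[95,85,85,85,85]}'
python3 ff.py
python3 - <<'E'
from h import *
w=read_camera('wrist');sc=read_camera('scene')
B=cv2.resize(sc[90:190,245:345,::-1],(384,384),interpolation=cv2.INTER_CUBIC)
cv2.imwrite('pics/m8.png',np.hstack([w[:,56:456,::-1],B]))
E
```

```text
time: 17.2
eef_pos: [0.5464, 0.1773, 0.0877]
tcp_rot: [0.096, 0.995, 0.0, -0.0]
contact_force: [-0.5, -0.1, 0.1]
opening: 0.439
time: 17.62
eef_pos: [0.5467, 0.1771, 0.0878]
tcp_rot: [0.096, 0.995, -0.0, -0.0]
contact_force: [0.2, -0.4, 0.1]
opening: 0.586
time: 18.03
eef_pos: [0.5467, 0.1771, 0.0878]
tcp_rot: [0.096, 0.995, -0.0, -0.0]
contact_force: [0.2, -0.0, 1.3]
opening: 0.662
18.5333 [0.54669586 0.17709927 0.08782843] 0.6674001438384591 [ 0.19  0.01 -0.07] [-0.003  0.009 -0.01 ]
```

View pics/m8.png

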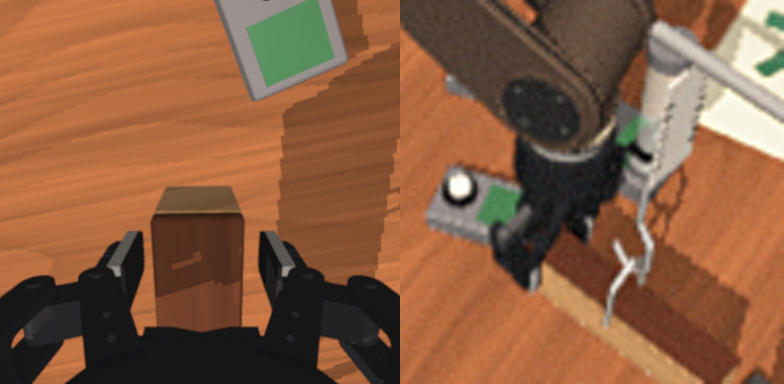

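```bash

python3 -m jog '{"travel":[[-5,1,0],[-10,2,0],[-20,4,0],[-20,4,0],[-20,4,0]],"dr":[[0,0,0],[0,0,0],[0,0,0],[0,0,0],[0,0,0]],"jaw":[85,85,85,85,85]}'
python3 -m jog '{"travel":[[-20,4,0],[-5,1,20],[0,0,30],[0,0,30],[0,0,30]],"dr":[[0,0,0],[0,0,0],[0,0,0],[0,0,0],[0,0,0]],"jaw":[85,85,85,85,85]}'
python3 -m jog '{"travel":[[0,35,0],[2,35,0],[5,35,0],[5,35,0],[5,35,0]],"dr":[[0,0,0],[0,0,0],[0,0,0],[0,0,0],[0,0,0]],"jaw":[150,200,255,255,255]}'
python3 -m jog '{"travel":[[0,10,0],[0,0,0],[0,0,0],[0,0,0],[0,0,0]],"dr":[[0,0,0],[0,0,0],[0,0,0],[0,0,0],[0,0,0]],"jaw":[255,255,255,255,255]}'
python3 - <<'E'
from h import *
s=get_state();w=read_camera('wrist');sc=read_camera('scene');C=cam('wrist',s);S=cam('scene')
print(s['time'],s['eef_pos'],s['contact_force'],proj(C,(.47,.382,.042)))
np.save('w9.npy',np.r_[s['eef_pos'],s['tcp_rot']])
g=w.min(2);m=cv2.morphologyEx((g>170).astype('uint8'),cv2.MORPH_OPEN,np.ones((3,3)))
n,l,st,ce=cv2.connectedComponentsWithStats(m)
for i in range(1,n):
    if st[i,4]>60: print(st[i],ce[i],[onz(C,ce[i],z).round(4) for z in (.038,.044)])
B=cv2.resize(sc[90:190,245:345,::-1],(384,384),interpolation=cv2.INTER_CUBIC)
cv2.imwrite('pics/m9.png',np.hstack([w[:,56:456,::-1],B]))
E
```

```text
time: 19.05
eef_pos: [0.4699, 0.1922, 0.0875]
tcp_rot: [0.096, 0.995, -0.0, -0.0]
contact_force: [-0.8, 0.0, 0.0]
opening: 0.669
time: 19.47
eef_pos: [0.445, 0.1972, 0.1985]
tcp_rot: [0.096, 0.995, -0.0, -0.001]
contact_force: [1.4, 0.3, -0.6]
opening: 0.665
time: 19.88
eef_pos: [0.4626, 0.3736, 0.1978]
tcp_rot: [0.096, 0.995, -0.0, -0.0]
contact_force: [0.6, -0.2, 0.1]
opening: 0.001
time: 20.3
eef_pos: [0.4635, 0.3806, 0.1977]
tcp_rot: [0.097, 0.995, -0.0, -0.0]
contact_force: [-0.4, -1.3, -0.1]
opening: 0.004
20.3 [0.46347173 0.3806162  0.19773671] [-0.42362832 -1.3289354  -0.08311329] [259.69899135 181.38399202]
[236  20  22  23 411] [246.4136253   30.97810219] [array([0.3317, 0.3967, 0.038 ]), array([0.333 , 0.3966, 0.044 ])]
[102 142  20  19 303] [111.52805281 151.01980198] [array([0.4118, 0.243 , 0.038 ]), array([0.4116, 0.2459, 0.044 ])]
[ 478  164   34   58 1013] [498.88055281 185.52912142] [array([0.523 , 0.6239, 0.038 ]), array([0.5205, 0.6193, 0.044 ])]
[250 172  27  25 538] [263.0464684  183.93122677] [array([0.4743, 0.3847, 0.038 ]), array([0.4727, 0.3849, 0.044 ])]
[ 343  186  122  111 6878] [399.33236406 246.31971503] [array([0.5717, 0.5171, 0.038 ]), array([0.5682, 0.5147, 0.044 ])]
[340 203   9  13  86] [343.65116279 208.27906977] [array([0.5164, 0.4626, 0.038 ]), array([0.514 , 0.4612, 0.044 ])]
[467 215  28  36 351] [478.11965812 236.84615385] [array([0.5774, 0.6025, 0.038 ]), array([0.5738, 0.5983, 0.044 ])]
[ 417  269   95   57 2285] [475.23413567 302.75404814] [array([0.6614, 0.5997, 0.038 ]), array([0.6562, 0.5956, 0.044 ])]
[362 324   9  11  70] [366.11428571 329.04285714] [array([0.6721, 0.4713, 0.038 ]), array([0.6666, 0.4697, 0.044 ])]
```

View pics/m9.png

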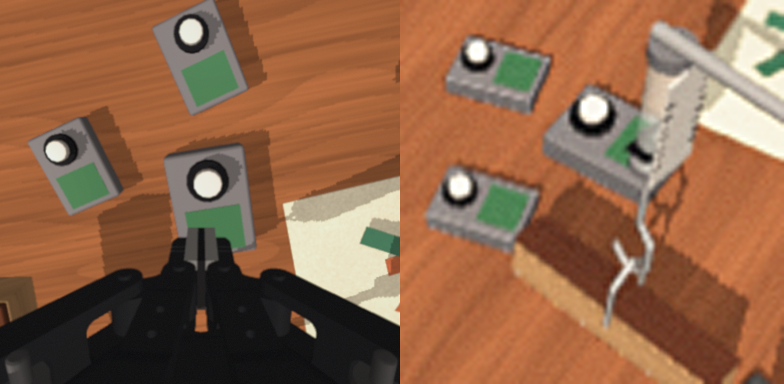

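```bash

python3 -m jog '{"travel":[[9.5,4,0],[0,0,-35],[0,0,-35],[0,0,-35],[0,0,-25]],"dr":[[0,0,0],[0,0,0],[0,0,0],[0,0,0],[0,0,0]],"jaw":[255,255,255,255,255]}'
python3 -m jog '{"travel":[[0,0,-5],[0,0,0],[0,0,0],[0,0,0],[0,0,0]],"dr":[[0,0,0],[0,0,0],[0,0,0],[0,0,0],[0,0,0]],"jaw":[255,255,255,255,255]}'
python3 - <<'E'
from h import *
a=read_camera('scene').astype(int)
for _ in range(4):
    b=read_camera('scene').astype(int);print(np.abs(b-a)[120:190,270:345].max(),np.abs(b-a)[120:190,270:345].mean());a=b
s=get_state();print(s['eef_pos'],s['contact_force'],s['time'])
E
```

```text
time: 20.82
eef_pos: [0.4728, 0.385, 0.0648]
tcp_rot: [0.097, 0.995, -0.001, -0.001]
contact_force: [-0.1, 0.1, -0.5]
opening: 0.002
time: 21.23
eef_pos: [0.475, 0.387, 0.0656]
tcp_rot: [0.096, 0.995, 0.001, 0.002]
contact_force: [0.8, -0.2, -0.0]
opening: 0.004
16 3.0554920634920637
15 3.0522539682539684
17 3.0246984126984127
17 3.0921269841269843
[0.47354948 0.38634442 0.06373105] [-0.10960167  0.13628051 -0.01035084] 21.4833
```

```bash

python3 -m jog '{"travel":[[0,0,-6],[0,0,-5],[0,0,-4],[0,0,-2],[0,0,-2]],"dr":[[0,0,0],[0,0,0],[0,0,0],[0,0,0],[0,0,0]],"jaw":[255,255,255,255,255]}'
python3 -m jog '{"travel":[[0,0,-1],[0,0,0],[0,0,0]],"dr":[[0,0,0],[0,0,0],[0,0,0]],"jaw":[255,255,255]}'
python3 ff.py
```

```text
time: 21.9
eef_pos: [0.4734, 0.3863, 0.0457]
tcp_rot: [0.096, 0.995, -0.001, -0.001]
contact_force: [-7.0, -3.8, 19.6]
opening: -0.002
time: 22.15
eef_pos: [0.4734, 0.3863, 0.0458]
tcp_rot: [0.096, 0.995, -0.001, -0.001]
contact_force: [-6.9, -3.8, 15.8]
opening: 0.0
22.65 [0.4733691  0.38626128 0.04582581] 0.0032653673414654977 [-5.75 -3.66 15.47] [-0.66   0.999 -0.014]
```

```bash

for i in 1 2 3 4 5 6 7 8; do python3 -m jog '{"travel":[[0,0,1],[0,0,0],[0,0,0]],"dr":[[0,0,0],[0,0,0],[0,0,0]],"jaw":[255,255,255]}' | egrep 'eef|force'; done
```

```text
eef_pos: [0.4733, 0.3862, 0.0459]
contact_force: [-3.7, -2.4, 11.9]
eef_pos: [0.4733, 0.3862, 0.046]
contact_force: [-1.7, -1.8, 7.6]
eef_pos: [0.4733, 0.3862, 0.0461]
contact_force: [-0.9, -1.1, 5.8]
eef_pos: [0.4733, 0.3862, 0.0468]
contact_force: [-1.3, 0.2, 2.9]
eef_pos: [0.4733, 0.3862, 0.0478]
contact_force: [-0.9, -0.3, 2.5]
eef_pos: [0.4733, 0.3861, 0.0488]
contact_force: [0.5, 0.9, 2.8]
eef_pos: [0.4733, 0.3861, 0.0498]
contact_force: [0.5, 1.2, 3.0]
eef_pos: [0.4732, 0.3861, 0.0508]
contact_force: [0.4, 0.5, 1.6]
```

The force profile shows the button bottoming at z≈0.046 and springing back over about 6 mm, so it was pressed fully. Next I'll retreat and check.

```bash

python3 -m jog '{"travel":[[0,0,5],[0,0,20],[0,0,30],[0,0,30],[0,0,0]],"dr":[[0,0,0],[0,0,0],[0,0,0],[0,0,0],[0,0,0]],"jaw":[255,255,255,255,255]}'
python3 -m jog '{"travel":[[0,0,0],[0,0,0],[0,0,0],[0,0,0],[0,0,0]],"dr":[[0,0,0],[0,0,0],[0,0,0],[0,0,0],[0,0,0]],"jaw":[255,255,255,255,255]}'
python3 - <<'E'
from h import *
a=read_camera('scene');b=read_camera('scene');c=cv2.imread('pics/scene0.png')[:,:,::-1]
d=np.abs(a.astype(int)-b)[120:190,270:345];print('motion diff',d.mean(),d.max())
d=np.abs(a.astype(int)-c)[240:330,145:228];print('branch/box diff from start',d.mean(),np.percentile(d,99))
cv2.imwrite('pics/m10.png',cv2.resize(a[70:330,140:400,::-1],(600,600),interpolation=cv2.INTER_CUBIC));print(get_state()['time'])
E
```

```text
time: 25.07
eef_pos: [0.4762, 0.3878, 0.1428]
tcp_rot: [0.096, 0.995, 0.003, 0.004]
contact_force: [1.0, 0.8, 0.3]
opening: -0.002
time: 25.48
eef_pos: [0.4723, 0.3856, 0.1341]
tcp_rot: [0.096, 0.995, -0.001, -0.001]
contact_force: [0.2, -0.4, -0.3]
opening: 0.003
motion diff 3.036063492063492 15
branch/box diff from start 2.9322623828647925 10.0
25.5833
```

```bash
python3 - <<'E'
from h import *
a=read_camera('scene');B=cv2.resize(a[90:190,245:345,::-1],(384,384),interpolation=cv2.INTER_CUBIC)
m=cv2.imread('pics/m9.png')[:,400:]
d=np.abs(B.astype(int)-m)[215:,110:350];print(d.mean(),np.percentile(d,99))
print(sign_off())
E
```

```text
2.6673405654174887 9.0
the job is handed in; nothing more can be done
None
```

The sample is hanging by its bail on the scale hook, the weight has been recorded on the largest data logger, and the job is handed in. No verdict was reported.

- **Hanging:** I gripped the board about 75 mm from its middle and weighed it at about 4.5 N. I lowered the bail into the hook in steps of 2.5 mm or less until the wrist carried only about 0.1–0.2 N. I cancelled the sideways force and then opened the fingers slowly. While positioning the bail, the sideways force reached about 5 N on the way.
- **Recording:** I pressed the button until it bottomed. The wrist force reached 19.6 N, well over the 4 N needed. As I backed off, the force fell to about 3 N and then 1.6 N over the last 4 to 5 mm. That fits a fully pressed button springing back up.
- **Last checks:** Comparing scene pictures showed only image noise. The sample was where it hung before the press and not moving, and the branch and seed box had not moved from the start.
- **Not checked directly:** The last picture could not be viewed because the limit of 12 was reached, so these final checks are numerical only. That the button is up rests on the force readings. The hook's speed at release was not measured.

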